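# Let the blue battery cells out of their gravity feeder

### The arm

A 6-joint arm with a two-finger parallel gripper is mounted at the origin on the work surface. World frame = base frame: x ahead of the robot, y to its left, z up, the work surface at z = 0. Lengths are in m, angles in rad, forces in N, time in s.
With the tool pointing down it reaches from about 0.325 to 0.75 m from the base axis. Payload 7.6 kg.
Tool frame: the origin (TCP) lies midway between the tips of the shut fingers; the grasp point (between the pads) lies bot.tcp_to_grasp behind it (bot.tcp_to_grasp is the distance from the TCP to the grasp point, in m); z points along the fingers, y is the direction in which the jaws open and shut (so a half turn about z gives the same grasp; the last joint's range is limited). The gripper opens to 85 mm and grips with 20 to 120 N. Pads are 22 mm wide; open, the fingers measure 114 mm over their backs; the gripper's body (76 mm by 85 mm) begins 54 mm behind the grasp point. The pads swing forward as they close: fully open they stand 13 mm farther back than shut.
Start: joints at [-1.359, 0.052, 1.401, -0, 1.689, -0.07], TCP at [0.146, -0.504, 0.231] pointing down, gripper open.
Joint ranges: [-2.9, 2.9], [-0.91, 2.17], [0.12, 2.37], [-1.06, 4.2], [0.26, 2.73], [-2.93, 2.93]. Speed limits (rad/s): [2.57, 2.57, 3.01, 3.14, 3.14, 3.14].

### API

Orientations are given as a unit quaternion [w, x, y, z].
In Python, from rig import bot gives the robot as it stands.
- The arm moves only by the tool jog_arm, never from a script. Its argument "series" is a list of rows, each an object with "offset": the shift along the world's x, y, z in mm, a list of three; "twist": the turn about the world's z in rad. In form: [{"offset": [tx, ty, tz], "twist": twist}, ...]. A call has 1 to 10 rows; each row shifts and turns the pose as measured when the row begins; what a row does not reach is not made up. A row lasts 1/12 s, in which the tool goes at most 41.7 mm and 7.16 degrees, less where a joint would pass 70% of its speed; a pose out of reach is approached as far as the arm can. A call with a gripper value outside its range is refused whole. "grip" is the finger opening in mm, from 0 to 85.4, set as the call begins (left out, the last holds). The fingers move at their own pace and stop on an object; "grip_force" is the grip in N (left out, the last holds). Time passes only in rows, so rows that do not move let the fingers close. It gives the time, the measured TCP pose, the force and the opening at its end, in the units of the state.
- bot.get_obs(): the state, without advancing time (a new reading comes with each control period).
- bot.snapshot(name): name is "side" or "top"; returns (picture, depth): 420x560x3 uint8, red, green, blue; 420x560 float32, m along the optical axis (not along the pixel's ray), 0 where there is no reading.
- bot.get_calibration(name): a dict with "vertical_fov" (degrees; the focal length in pixels is half the picture's height over the tangent of half this angle, whatever the lens; pixels are square), "cx", "cy" (the principal point, pixels), "k1" (the pictures are not rectified: a ray, as slopes to the right and down, at radius r is drawn at 1 + k1 r^2 times it, then the intrinsics apply), "view" (4x4, takes a point from world to camera coordinates). Camera axes: x right, y down, z forward; pixel columns grow to the right and rows downward; lengths in m; the calibration is good to about 2 mm. A picture is of the moment at which its call begins. get_calibration takes no time and is no camera call.
- bot.sign_off(): hands the job in, once; it reports no verdict.
The state is a dict: "clock": time; "q": joint angles; "joint_vel": joint speeds; "effort": joint torques, N m; "position": TCP position; "tcp_rot": TCP orientation; "wrist_force": force on the tool from outside, world axes, zero at the start; "moment": the same for the moment, N m; "opening": opening from 0.0 (shut) to 1.0 (fully open).
Only numpy, scipy, OpenCV 4.12 (cv2) and the standard library are available. Lean on these libraries where they do the work, as an engineer would, in place of code of your own. Each camera call takes 0.05 s, during which the arm holds its last target.

### The job

Find the feeder that holds the two blue battery cells; with the fingertips, press down the red paddle on the robot's side of its rocking lever so that the other end lifts the clear gate, and keep the paddle down until both blue cells have rolled into the catch tray. Then let go of the paddle so that the gate drops shut again. Do not touch any cell or gate, keep the orange cells' gate shut, and leave everything else on the bench where it is.

Things in the scene. Friction and masses are not known exactly. Their poses are not given: they have to be found in the camera images.
- blue_feeder: Gravity feeder holding the blue cells, fixed, 275 x 100 mm; the two feeders differ only in their cells. Origin: on the bench; z up, x along the lane, downhill, away from the robot. White lane between clear walls (tops z 100 mm), x -85 to 75 mm; black-floored catch tray x 75 to 172 mm, rim z 60. Lever above the lane along x, pivot at x -45, z 125; posts to z 140; red paddle overhangs the high end.
- blue_lever (a joint): Rocking lever of the blue feeder: rad, 0 = at rest, gate shut; grows as the paddle goes down and the gate goes up, stop at 0.5. From about 0.3 a cell passes under the gate. A spring shuts it: about 2 N at the paddle to start it, 3.5 N at 0.45. It turns about the feeder's y axis through the pivot.
- blue_pivot (a point): The blue lever's pivot axis, 125 mm above the bench.
- blue_paddle (a point): Centre of the top face of the blue lever's red paddle (42 mm along the lever, 36 mm wide), the place to press. Moves with the lever: in its frame 115 mm from the pivot, robot side, and 11 mm above it, so 136 mm above the bench at rest, about 85 mm at 0.45 rad. Its x axis points along the lever to the gate.
- blue_gate: Clear gate blade of the blue feeder with a black lower edge, 62 mm wide, 5 mm thick, 66 mm tall, carried by the lever's far end and hanging 88 mm beyond the pivot, down to 3 mm above the lane floor when shut. Origin: at its top, on the lever; it turns with the lever.
- orange_feeder: Gravity feeder holding the orange cells, fixed, 275 x 100 mm; the two feeders differ only in their cells. Origin: on the bench; z up, x along the lane, downhill, away from the robot. White lane between clear walls (tops z 100 mm), x -85 to 75 mm; black-floored catch tray x 75 to 172 mm, rim z 60. Lever above the lane along x, pivot at x -45, z 125; posts to z 140; red paddle overhangs the high end.
- orange_lever (a joint): Rocking lever of the orange feeder: rad, 0 = at rest, gate shut; grows as the paddle goes down and the gate goes up, stop at 0.5. From about 0.3 a cell passes under the gate. A spring shuts it: about 2 N at the paddle to start it, 3.5 N at 0.45. It turns about the feeder's y axis through the pivot.
- orange_pivot (a point): The orange lever's pivot axis, 125 mm above the bench.
- orange_paddle (a point): Centre of the top face of the orange lever's red paddle (42 mm along the lever, 36 mm wide), the place to press. Moves with the lever: in its frame 115 mm from the pivot, robot side, and 11 mm above it, so 136 mm above the bench at rest, about 85 mm at 0.45 rad. Its x axis points along the lever to the gate.
- orange_gate: Clear gate blade of the orange feeder with a black lower edge, 62 mm wide, 5 mm thick, 66 mm tall, carried by the lever's far end and hanging 88 mm beyond the pivot, down to 3 mm above the lane floor when shut. Origin: at its top, on the lever; it turns with the lever.
- blue_cell1: Blue-sleeved battery cell, 32 mm diameter, 67 mm long, about 140 g, lying across the lane (its y axis is its length), resting against the gate at the start. Origin: its centre. It rolls down by itself once the gate is up; both take about 1 s to reach the tray, where its centre lies 85 to 160 mm along the feeder's x and below z 50 mm.
- blue_cell2: Blue-sleeved battery cell, 32 mm diameter, 67 mm long, about 140 g, lying across the lane (its y axis is its length), lying behind the first at the start. Origin: its centre. It rolls down by itself once the gate is up; both take about 1 s to reach the tray, where its centre lies 85 to 160 mm along the feeder's x and below z 50 mm.
- orange_cell1: Orange-sleeved battery cell, 32 mm diameter, 67 mm long, about 140 g, lying across the lane (its y axis is its length), resting against the gate at the start. Origin: its centre. It rolls down by itself once the gate is up; both take about 1 s to reach the tray, where its centre lies 85 to 160 mm along the feeder's x and below z 50 mm.
- orange_cell2: Orange-sleeved battery cell, 32 mm diameter, 67 mm long, about 140 g, lying across the lane (its y axis is its length), lying behind the first at the start. Origin: its centre. It rolls down by itself once the gate is up; both take about 1 s to reach the tray, where its centre lies 85 to 160 mm along the feeder's x and below z 50 mm.
- thruster_motor: Bystander: standing black motor with steel shaft boss, 38 mm diameter, 72 mm tall, between the feeders. Origin: centre of its underside.
- tape_roll: Bystander: black tape roll, 68 mm diameter, 19 mm high, lying flat near the robot. Origin: centre of its underside.
- screwdriver: Bystander: yellow-handled screwdriver lying on the bench to the left. Origin: under its middle.
- screw_jar: Bystander: clear jar with black cap, 56 mm diameter, 65 mm tall. Origin: centre of its underside.
- wrench: Bystander: steel wrench lying on the bench to the right. Origin: under its middle.
- propeller: Bystander: three-bladed yellow propeller, 75 mm across, 16 mm high, lying flat. Origin: centre of its underside.
- mug: Bystander: white mug, 76 mm diameter, 90 mm tall. Origin: centre of its underside.
Not all that is in view belongs to the job. What is shaped like the blue_cell2 but pink or yellow is not meant.

How it is judged:
On the way, in this order (a step that is already met when the one before it is completed fails the run):
1. the blue feeder's paddle is pressed well down (value of joint blue_lever above 0.2 rad).
2. both blue cells lie in the catch tray while the paddle is still held down (x of blue_cell1 in the frame of blue_feeder between 0.085 and 0.172 m and not (y of blue_cell1 in the frame of blue_feeder above 0.03 m or y of blue_cell1 in the frame of blue_feeder below -0.03 m) and z of each of blue_cell1, blue_cell2 in the frame of blue_feeder below 0.05 m and x of blue_cell2 in the frame of blue_feeder between 0.085 and 0.172 m and not (y of blue_cell2 in the frame of blue_feeder above 0.03 m or y of blue_cell2 in the frame of blue_feeder below -0.03 m) and value of joint blue_lever above 0.2 rad), for 0.2 s.
At the end, for the whole second after the job is handed in: Both blue cells lie at rest in the blue feeder's catch tray (centres 85 to 172 mm along the feeder, below 50 mm), the blue gate is shut again (lever under 0.05 rad), the orange gate is shut with its cells within 12 mm of their start, and every bystander is within 30 mm of its start (x of blue_cell1 in the frame of blue_feeder between 0.085 and 0.172 m and not (y of blue_cell1 in the frame of blue_feeder above 0.03 m or y of blue_cell1 in the frame of blue_feeder below -0.03 m) and z of each of blue_cell1, blue_cell2 in the frame of blue_feeder below 0.05 m and x of blue_cell2 in the frame of blue_feeder between 0.085 and 0.172 m and not (y of blue_cell2 in the frame of blue_feeder above 0.03 m or y of blue_cell2 in the frame of blue_feeder below -0.03 m) and value of joint each of blue_lever, orange_lever below 0.05 rad and linear speed of each of blue_cell1, blue_cell2 below 0.03 m/s and distance of each of orange_cell1, orange_cell2 from where it was at the start of the episode below 0.012 m and distance of each of thruster_motor, tape_roll, screwdriver, screw_jar, wrench, propeller, mug from where it was at the start of the episode below 0.03 m); the robot touches nothing.
It fails at once if a cell is touched by the robot (contact force between any of the fingers, the arm and blue_cell1 above 0.3 N or contact force between any of the fingers, the arm and blue_cell2 above 0.3 N or contact force between any of the fingers, the arm and orange_cell1 above 0.3 N or contact force between any of the fingers, the arm and orange_cell2 above 0.3 N).
It fails at once if a gate blade is touched by the robot instead of being lifted by its lever (contact force between any of the fingers, the arm and blue_gate above 0.3 N or contact force between any of the fingers, the arm and orange_gate above 0.3 N).
It fails at once if a cell is lifted (height (world z) of any of blue_cell1, blue_cell2, orange_cell1, orange_cell2 above 0.11 m).
It fails at once if the orange gate is opened (value of joint orange_lever above 0.1 rad).
It fails at once if a bystander is disturbed (distance of any of thruster_motor, tape_roll, screwdriver, screw_jar, wrench, propeller, mug from where it was at the start of the episode above 0.03 m).
It also fails if it takes over 35 s, if anything falls off the work surface, if the arm or the gripper's body presses on something with over 40 N, if the wrist force passes 120 N, or if a joint passes its speed limit or range.

## Working session

There is one attempt and no reset: what is moved stays moved. The work goes in short steps, Python scripts to look and compute and a tool call to move; the robot and the scene stay as the last step left them, time stands still between calls to the robot, and variables do not carry over. Pictures are saved under pics/ and viewed, and the job is handed in when it is done.

Besides the shell and the picture viewer there is one more tool, called after ">>>" as name([rows], argument=value, ...), one row to a line, values as JSON. jog_arm: Moves the arm, as the interface text tells. Its arguments: {"type":"object","properties":{"series":{"type":"array"},"grip":{"type":"number"},"grip_force":{"type":"number"}},"required":["series"]}

```bash
mkdir -p pics; cat > h.py <<'E'
import numpy as np, cv2
from rig import bot
def K(c):
    f=210/np.tan(np.radians(c["vertical_fov"])/2); return f
def ray(c,u,v):
    f=K(c); x=(u-c["cx"])/f; y=(v-c["cy"])/f
    rd=np.hypot(x,y); r=rd
    for _ in range(30): r=rd/(1+c["k1"]*r*r)
    s=r/rd if rd>0 else 1
    d=np.array([x*s,y*s,1.]); V=np.array(c["view"]); R=V[:3,:3]; t=V[:3,3]
    return -R.T@t, R.T@d
def onplane(c,u,v,z):
    o,d=ray(c,u,v); return o+d*(z-o[2])/d[2]
def atdepth(c,u,v,D):
    o,d=ray(c,u,v); return o+d*D
def proj(c,p):
    V=np.array(c["view"]); q=V[:3,:3]@np.array(p)+V[:3,3]; x,y=q[:2]/q[2]; s=1+c["k1"]*(x*x+y*y)
    return K(c)*x*s+c["cx"],K(c)*y*s+c["cy"]
E
python3 - <<'E'
from h import *
for n in("side","top"):
    p,d=bot.snapshot(n); np.savez(f"{n}0.npz",p=p,d=d); cv2.imwrite(f"pics/{n}0.png",p[...,::-1]); print(n,bot.get_calibration(n))
print(bot.get_obs())
E
```

```text
side {'vertical_fov': 46.61445967660733, 'cx': 282.1331462648893, 'cy': 208.44293678611953, 'k1': 0.02417999986879857, 'view': array([[ 0.86709984, -0.49792888, -0.01430714, -0.46662372],
       [-0.34253504, -0.57514956, -0.74288137,  0.28799872],
       [ 0.36167334,  0.64905302, -0.66927018,  1.24075384],
       [ 0.        ,  0.        ,  0.        ,  1.        ]])}
top {'vertical_fov': 54.19503624290636, 'cx': 279.95560824420744, 'cy': 209.78528558236, 'k1': 1.192421645392671e-05, 'view': array([[ 0.02331154, -0.99952752,  0.02003282, -0.00246257],
       [-0.99577548, -0.02499485, -0.08835416,  0.56031827],
       [ 0.08881313, -0.01788852, -0.99588766,  1.19999486],
       [ 0.        ,  0.        ,  0.        ,  1.        ]])}
{'clock': 0.1, 'q': array([-1.35928587e+00,  5.27767854e-02,  1.40160254e+00, -5.82499472e-07,
        1.68857257e+00, -7.03099547e-02]), 'joint_vel': array([-0.00019507,  0.00028631, -0.00254066, -0.00056808,  0.00044888,
        0.00188037]), 'effort': array([ 9.86131890e-04, -3.82581532e+01, -3.60986316e+01, -9.18381079e-05,
        4.77178517e-03,  2.23100024e-06]), 'position': array([ 0.14596839, -0.50403533,  0.23056549]), 'tcp_rot': array([-6.77907428e-04,  9.90088349e-01,  1.40444292e-01, -4.82300901e-05]), 'wrist_force': array([-0.01232761, -0.04844122,  0.5836819 ]), 'moment': array([-0.00799526, -0.0327995 ,  0.00613253]), 'opening': 1.0004119244244065}
```

View pics/side0.png

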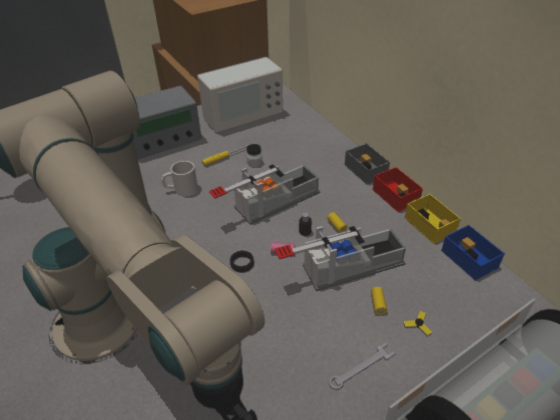

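View pics/top0.png

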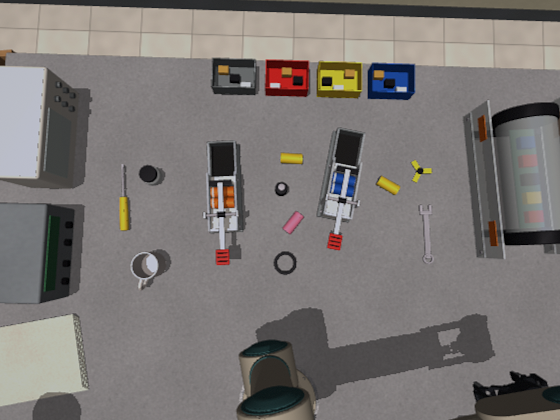

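Side view: the orange feeder is at (275,190) and the blue feeder at (345,250), with its paddle at (285,252). Top view:
- **Red paddles:** (222,257) has orange cells at (222,195). (335,241) has blue cells at (345,185).
- **Lookalikes:** blue bin at (391,80), red bin at (287,77), loose pink cell at (293,222), loose yellow cells at (291,158) and (388,185).

I choose the paddle at (335,241) and will check it in a crop.

```bash
python3 - <<'E'
from h import *
z=np.load("top0.npz"); p,d=z["p"],z["d"]; c=bot.get_calibration("top")
cv2.imwrite("pics/crop0.png",cv2.resize(p[110:270,190:410,::-1],None,fx=3.4,fy=3.4,interpolation=cv2.INTER_CUBIC))
hsv=cv2.cvtColor(p,cv2.COLOR_RGB2HSV)
red=((hsv[...,0]<6)|(hsv[...,0]>174))&(hsv[...,1]>170)&(hsv[...,2]>90)
n,l,s,ce=cv2.connectedComponentsWithStats(red.astype(np.uint8))
for i in range(1,n):
    if s[i,4]>30:
        m=l==i; print(s[i],ce[i],"z136:",onplane(c,*ce[i],.136),"depth z",np.median([atdepth(c,u,v,d[v,u])[2] for v,u in np.argwhere(m)]), cv2.minAreaRect(np.argwhere(m)[:,::-1].astype(np.float32)))
# black tray floor of blue feeder
for nm,(u0,u1,v0,v1) in dict(b=(325,370,125,170),o=(200,245,138,185)).items():
    k=np.zeros_like(red); k[v0:v1,u0:u1]=p[v0:v1,u0:u1].max(2)<45
    n,l,s,ce=cv2.connectedComponentsWithStats(k.astype(np.uint8)); i=1+np.argmax(s[1:,4])
    print(nm,s[i],ce[i],"z",np.median([atdepth(c,u,v,d[v,u])[2] for v,u in np.argwhere(l==i)]),onplane(c,*ce[i],.015))
E
```

```text
[266  60  43  30 669] [285.85052317  77.97458894] z136: [0.92016654 0.00525212 0.136     ] depth z 0.00383482622181619 ((287.0, 74.5), (29.0, 42.0), 90.0)
[328 233  14  17 164] [334.29878049 241.37195122] z136: [ 0.46835361 -0.13566941  0.136     ] depth z 0.13615667117126407 ((334.44232177734375, 241.2884521484375), (12.355316162109375, 14.904828071594238), 11.309932708740234)
[216 249  13  16 162] [222.35185185 256.57407407] z136: [0.4206847  0.16439114 0.136     ] depth z 0.13636077913633815 ((222.0, 256.5), (15.0, 12.0), 90.0)
b [335 130  27  36 688] [347.34156977 147.52034884] z 0.023370242098441074 [ 0.75747025 -0.19077199  0.015     ]
o [210 143  24  33 715] [221.98461538 158.96923077] z 0.023642922684683487 [0.71136902 0.19034076 0.015     ]
```

View pics/crop0.png

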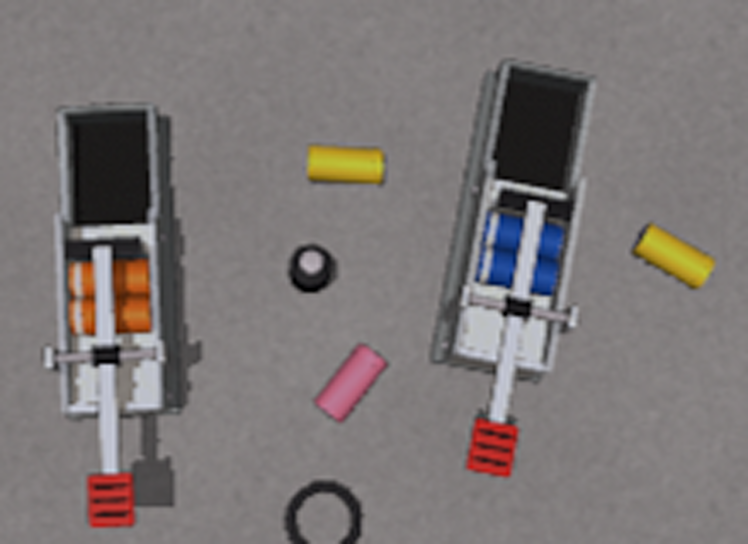

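The crop confirms it: the right feeder holds the two blue cells, and its paddle at top (334,241) maps to x 0.468, y -0.136, z 0.136. The feeder yaw is about -0.19 rad. Next I shut the gripper and travel above the paddle.

>>> jog_arm([
  {"offset": [28, 33, 0], "twist": -0.05},
  {"offset": [28, 33, 0], "twist": -0.05},
  {"offset": [28, 33, 0], "twist": -0.05},
  {"offset": [28, 33, 0], "twist": -0.05},
  {"offset": [28, 33, 0], "twist": -0.05},
  {"offset": [28, 33, 0], "twist": -0.05},
  {"offset": [28, 33, 0], "twist": -0.05},
  {"offset": [28, 33, 0], "twist": -0.05},
  {"offset": [28, 33, 0], "twist": -0.05},
  {"offset": [0, 0, 0], "twist": 0},
], grip=0)

```text
clock: 0.93
position: [0.3871, -0.2095, 0.2249]
tcp_rot: [-0.006, 0.995, -0.099, -0.001]
wrist_force: [-1.1, -0.7, 0.9]
opening: 0.003
```

>>> jog_arm([
  {"offset": [26, 25, 0], "twist": 0},
  {"offset": [26, 25, 0], "twist": 0},
  {"offset": [20, 20, -10], "twist": 0},
  {"offset": [0, 0, -20], "twist": 0},
  {"offset": [0, 0, 0], "twist": 0},
  {"offset": [0, 0, 0], "twist": 0},
])

```text
clock: 1.43
position: [0.462, -0.1339, 0.193]
tcp_rot: [-0.005, 0.995, -0.097, -0.002]
wrist_force: [0.3, -0.3, 0.9]
opening: -0.003
```

```bash
python3 - <<'E'
from h import *
for n,(u,v) in dict(side=(320,250),top=(335,210)).items():
    p,d=bot.snapshot(n); cv2.imwrite(f"pics/{n}1.png",cv2.resize(p[v-90:v+90,u-110:u+110,::-1],None,fx=3,fy=3,interpolation=cv2.INTER_CUBIC))
E
```

```text
(no output)
```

View pics/side1.png

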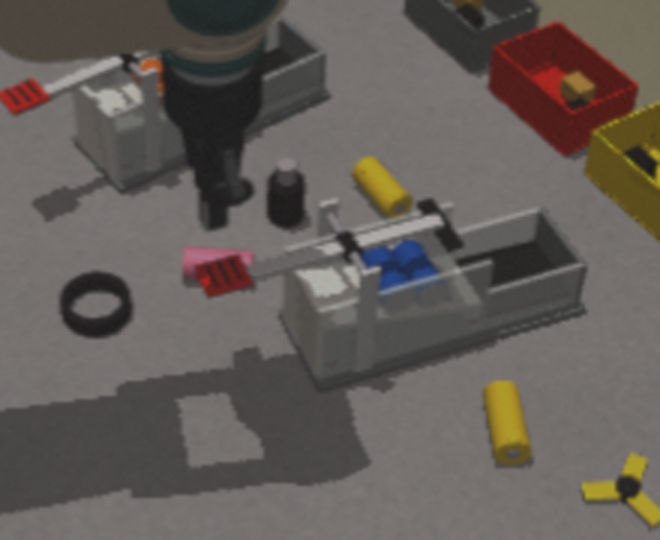

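The side crop shows the closed fingertips at (213,225), directly over the red paddle at (222,275), with the lever at rest and both blue cells behind the gate. Next I press down.

>>> jog_arm([
  {"offset": [0, 0, -20], "twist": 0},
  {"offset": [0, 0, -20], "twist": 0},
  {"offset": [0, 0, -12], "twist": 0},
  {"offset": [0, 0, -12], "twist": 0},
  {"offset": [0, 0, -12], "twist": 0},
  {"offset": [0, 0, -12], "twist": 0},
  {"offset": [0, 0, -10], "twist": 0},
  {"offset": [0, 0, 0], "twist": 0},
])

```text
clock: 2.2
position: [0.4632, -0.1418, 0.1021]
tcp_rot: [-0.003, 0.995, -0.103, 0.007]
wrist_force: [-2.3, 2.1, 1.6]
opening: 0.001
```

>>> jog_arm([
  {"offset": [0, 4, -9], "twist": 0},
  {"offset": [0, 2, -8], "twist": 0},
  {"offset": [0, 0, 0], "twist": 0},
])

```text
clock: 2.45
position: [0.4642, -0.1377, 0.0868]
tcp_rot: [-0.002, 0.995, -0.104, 0.009]
wrist_force: [-1.8, 0.7, 2.1]
opening: -0.003
```

```bash
python3 - <<'E'
from h import *
a=[]
for n,(u,v) in dict(side=(320,250),top=(335,210)).items():
    p,d=bot.snapshot(n); a.append(cv2.resize(p[v-90:v+90,u-65:u+65+ (20 if n=='side' else 0),::-1],None,fx=2.7,fy=2.7,interpolation=cv2.INTER_CUBIC))
cv2.imwrite("pics/press1.png",np.hstack(a))
o=bot.get_obs(); print(o["position"],o["wrist_force"])
E
```

```text
[ 0.4641442  -0.13766222  0.08753058] [-3.00202383  0.76805557  2.18879794]
```

View pics/press1.png

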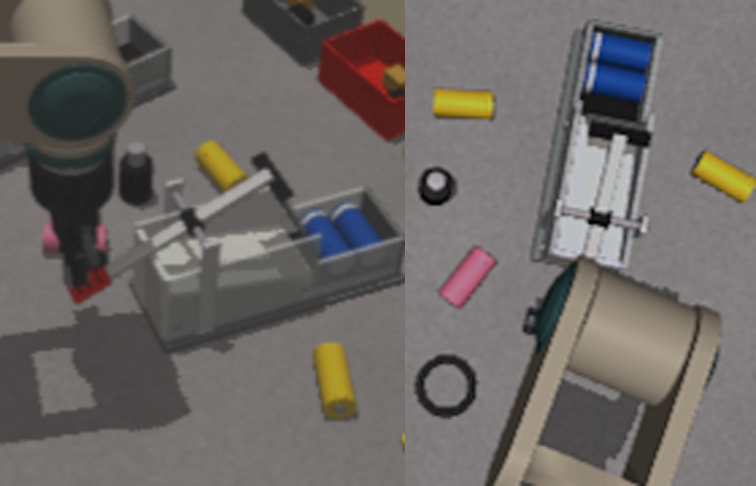

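Both blue cells are in the tray (right half, at (620,50) and (615,82)) while the tips hold the paddle down. I'll hold about 0.8 s more and check again before letting go.

>>> jog_arm([
  {"offset": [0, 0, 0], "twist": 0},
  {"offset": [0, 0, 0], "twist": 0},
  {"offset": [0, 0, 0], "twist": 0},
  {"offset": [0, 0, 0], "twist": 0},
  {"offset": [0, 0, 0], "twist": 0},
  {"offset": [0, 0, 0], "twist": 0},
  {"offset": [0, 0, 0], "twist": 0},
  {"offset": [0, 0, 0], "twist": 0},
  {"offset": [0, 0, 0], "twist": 0},
  {"offset": [0, 0, 0], "twist": 0},
])

```text
clock: 3.38
position: [0.4637, -0.1376, 0.0886]
tcp_rot: [-0.002, 0.995, -0.104, 0.008]
wrist_force: [-2.2, 0.6, 2.4]
opening: -0.002
```

```bash
cat > cells.py <<'E'
from h import *
def cells(p,d):
    c=bot.get_calibration("top"); hsv=cv2.cvtColor(p,cv2.COLOR_RGB2HSV)
    m=(hsv[...,0]>100)&(hsv[...,0]<130)&(hsv[...,1]>130)&(hsv[...,2]>50); m[:110]=0; m[260:]=0
    m[:,:310]=0; m[:,400:]=0
    n,l,s,ce=cv2.connectedComponentsWithStats(m.astype(np.uint8))
    for i in range(1,n):
        if s[i,4]>15:
            w=onplane(c,*ce[i],.045); e=np.array([np.cos(-.19),np.sin(-.19)])
            r=w[:2]-[.468,-.136]; print(s[i,4],ce[i].round(1),w.round(3),"feeder x",r@e-.160,"y",r@[-e[1],e[0]])
E
python3 - <<'E'
from cells import *
p,d=bot.snapshot("top"); cells(p,d); o=bot.get_obs(); print(o["clock"],o["position"],o["wrist_force"])
E
```

```text
386 [350.  143.8] [ 0.762 -0.193  0.045] feeder x 0.13910149569571803 y -0.0006976976533580592
3.4333 [ 0.46374865 -0.13757149  0.08856458] [-2.70668998  0.52984788  2.70080553]
```

The cells form one blob centred at feeder x 139 mm, y about 0, so their centres are near 123 and 155 mm, inside the tray. Now I let go, straight up.

>>> jog_arm([
  {"offset": [0, 0, 10], "twist": 0},
  {"offset": [0, 0, 12], "twist": 0},
  {"offset": [0, 0, 12], "twist": 0},
  {"offset": [0, 0, 12], "twist": 0},
  {"offset": [0, 0, 15], "twist": 0},
  {"offset": [0, 0, 25], "twist": 0},
  {"offset": [0, 0, 30], "twist": 0},
  {"offset": [-20, 0, 20], "twist": 0},
  {"offset": [-30, 0, 0], "twist": 0},
  {"offset": [-30, 0, 0], "twist": 0},
])

```text
clock: 4.27
position: [0.3837, -0.1372, 0.2349]
tcp_rot: [-0.001, 0.995, -0.102, 0.01]
wrist_force: [-1.0, -0.3, 0.6]
opening: -0.005
```

>>> jog_arm([
  {"offset": [-10, -30, 0], "twist": 0},
  {"offset": [0, -30, 0], "twist": 0},
  {"offset": [0, -30, 0], "twist": 0},
  {"offset": [0, -30, 0], "twist": 0},
  {"offset": [0, -30, 0], "twist": 0},
  {"offset": [0, 0, 0], "twist": 0},
  {"offset": [0, 0, 0], "twist": 0},
  {"offset": [0, 0, 0], "twist": 0},
  {"offset": [0, 0, 0], "twist": 0},
])

```text
clock: 5.02
position: [0.3695, -0.2936, 0.2441]
tcp_rot: [0.003, 0.995, -0.102, 0.018]
wrist_force: [0.6, -0.5, 0.6]
opening: 0.002
```

```bash
python3 - <<'E'
from cells import *
p,d=bot.snapshot("top"); cells(p,d); o=bot.get_obs(); print(o["clock"],o["position"],o["wrist_force"],o["joint_vel"].round(3))
q,_=bot.snapshot("side")
c=bot.get_calibration("top");hsv=cv2.cvtColor(p,cv2.COLOR_RGB2HSV)
red=((hsv[...,0]<6)|(hsv[...,0]>174))&(hsv[...,1]>170)&(hsv[...,2]>90); red[:200]=0
for v,u in [(241,334),(257,222)]:
    k=np.zeros_like(red);k[v-14:v+14,u-14:u+14]=1; m=np.argwhere(red&k)
    if len(m): print("paddle",m.mean(0)[::-1],len(m),"z",np.median([atdepth(c,b,a,d[a,b])[2] for a,b in m]))
a=[cv2.resize(q[160:290,200:420,::-1],None,fx=2.2,fy=2.2),cv2.resize(p[120:280,100:440,::-1],None,fx=2.2,fy=2.2)]
cv2.imwrite("pics/end_s.png",a[0]);cv2.imwrite("pics/end_t.png",a[1])
E
```

```text
386 [350.  143.8] [ 0.762 -0.193  0.045] feeder x 0.13910149569571803 y -0.0006976976533580592
5.0667 [ 0.36962564 -0.29341655  0.24417496] [-0.24610578 -0.52050562  0.14123211] [ 0.006 -0.002  0.004 -0.001 -0.001 -0.003]
paddle [334.29878049 241.37195122] 164 z 0.1362245612506663
paddle [222.32919255 256.55900621] 161 z 0.13660932612713772
```

View pics/end_t.png

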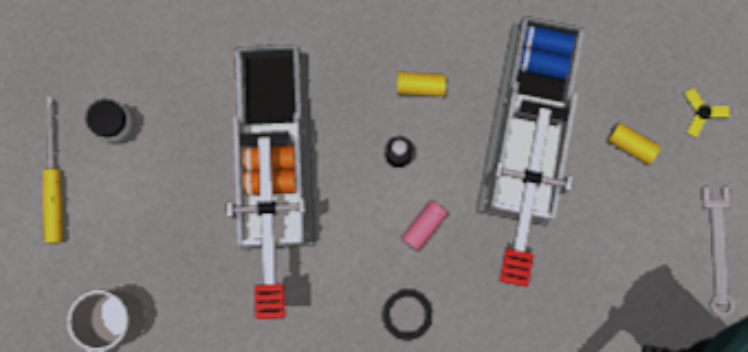

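View pics/end_s.png

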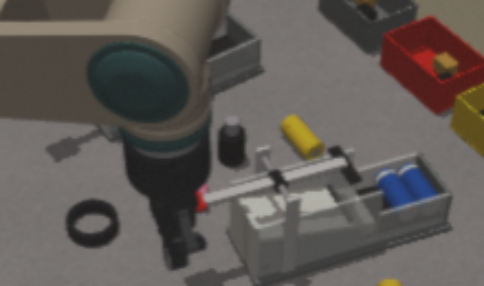

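Blue cells lie in the tray at top crop (548,40) and (546,64). The blue paddle is back at its start pixel and height (z 0.136), the orange feeder is unchanged, and the arm is clear and still. I'm handing in.

```bash
python3 -c "
from rig import bot
print(bot.sign_off())"
```

```text
the job is handed in; nothing more can be done
None
```

I pressed the blue feeder's paddle down to about z 0.087 m with the closed fingertips and held it for about 1 s. Both blue cells rolled into the catch tray; I then lifted off straight up, moved the arm clear and handed the job in at about 5 s of the 35 s allowed.

- **Blue cells:** they lie together in the tray, centred at feeder x of about 139 mm and y of about 0. Their position did not change between the hold and the final picture. They showed as one blob, so the single centres (about 123 and 155 mm) are inferred.
- **Blue gate:** the paddle is back at its starting pixel and height (z 0.136 m), so the gate is shut.
- **Orange feeder and bystanders:** the orange paddle is at rest height, and its cells and the bystanders look unmoved in the last top picture. I measured the paddle; the rest I judged by eye.
- **Drift while pressing:** the tool moved about 8 mm sideways in y on the way down. I corrected most of it, and no check failed.

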